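Check the charging box, then hold its lid half open

TASK

Before the battery charging box is aired, check its temperature: take the pen thermometer out of its stand, hold it nose down, steady, over the round dark patch on the lid with the nose about 7 cm above the patch, for two seconds, without touching the lid; then put it back upright in the cup of its stand and let go of it. After that lift the lid to 45 degrees and hold it still there, because it falls shut by itself: the job finishes with you still holding the lid at 45 degrees. Leave the tin, the jar and the walnut block behind the work alone.

Things in the scene. Friction and masses are not known exactly. Their poses are not given: they have to be found in the camera images.
- charging_box: grey steel battery charging box, fixed, 200 (x, front to back) x 180 (y) x 100 mm high to its rim; origin: centre of the underside, on the bench. Its front faces its own -x, the lid is hinged along the top of its back (+x) side. Two dark battery packs lie inside.
- lid (a joint): opening angle of the box's lid, rad: 0 shut (level), 0.785 = 45 degrees; grows as the front edge rises, stop at 1.75. The hinge has hardly any friction, so the 0.45 kg lid falls shut from any angle under about 80 degrees when let go. The lid is a flat grey steel plate 206 x 186 mm, its top at 107 mm above the bench when shut.
- lid_handle (a point): centre of the lid's handle: a round steel bar 12 mm thick along the box's y, 110 mm long between two posts, 40 mm above the lid's top (147 mm above the bench when shut); in the box frame at x = -60, y = 0 mm when shut. It moves with the lid and its axes are the lid's (x points to the hinge, z is normal to the lid). The bar can turn between gripping fingers.
- lid_patch (a point): centre of the round dark rubber patch on the lid's top, 36 mm across, 1 mm thick, 85 mm behind the handle (box x = +25, y = 0 mm), 108 mm above the bench when the lid is shut; moves with the lid
- lid_hinge (a point): middle of the lid's hinge line (which runs along the box's y), on the box's back rim at box x = +100, y = 0, z = 100 mm. The handle bar lies 160 mm in front of it and 47 mm above it when shut.
- stand: thermometer stand, fixed, across the vice from the box (either may be left): dark steel disc 90 mm across, 8 mm thick, with a black round cup in its middle, 74 mm high over all, bore 32 mm wide, flaring to 52 mm at the mouth; origin: centre of the underside, on the bench
- stand_floor (a point): centre of the floor inside the stand's cup, 12 mm above the bench. The vice between stand and box (x 0.17 to 0.69, y -0.07 to 0.13 m) is 190 mm high: what is carried across must pass above it.
- thermometer: grey pen thermometer, loose, 70 g, a round rod 22 mm thick and 140 mm long, standing upright (z up) in the stand's cup with its measuring nose down; the lowest 30 mm taper to 14 mm. Origin: the tip of the nose, its z axis runs along the rod away from the nose. About 78 mm stand out of the cup.
- thermometer_grip (a point): point on the rod's axis 100 mm from the nose: a good place to grip it
- nose (a point): tip of the thermometer's measuring nose, which looks along the thermometer's -z
- wax_tin: round tin with a dark lid, 74 mm across, 36 mm high, loose, behind the work; origin: centre of its underside
- screw_jar: clear glass jar of screws with a pale round lid, 58 mm across, 92 mm high, loose, behind the vice; origin: centre of its underside
- walnut_block: dark walnut block 40 x 60 x 40 mm, loose, behind the work; origin: centre of its underside
Not all that is in view belongs to the job. Of the things that look like the thermometer, the middle-sized one is meant.

How it is judged:
On the way, in this order (a step that is already met when the one before it is completed fails the run):
1. the thermometer is held steady and upright in the fingers, its nose 40 to 100 mm above the patch and within 20 mm of it sideways, the lid shut, for 1.5 s (horizontal distance between nose and lid_patch below 0.02 m and z of nose in the frame of lid_patch between 0.04 and 0.1 m and angle between thermometer's own z axis and vertical below 0.21 rad and linear speed of thermometer below 0.03 m/s and contact force between the fingers and thermometer above 0.5 N and value of joint lid below 0.05 rad), for 1.5 s.
2. the thermometer stands upright in the cup again, let go, the lid still shut (horizontal distance between nose and stand_floor below 0.016 m and z of nose in the frame of stand_floor below 0.01 m and angle between thermometer's own z axis and vertical below 0.3 rad and contact force between the fingers and thermometer below 0.05 N and value of joint lid below 0.05 rad), for 0.2 s.
At the end, for the whole second after the job is handed in: the fingers hold the lid still at 45 degrees, 6 degrees either way (0.68 to 0.89 rad), the thermometer stands nose down in the cup of its stand, and tin, jar and block are within 30 mm of where they were (value of joint lid between 0.68 and 0.89 rad and velocity of joint lid between -0.08 and 0.08 rad/s and contact force between the fingers and lid above 0.5 N and horizontal distance between nose and stand_floor below 0.016 m and z of nose in the frame of stand_floor below 0.01 m and angle between thermometer's own z axis and vertical below 0.3 rad and contact force between the fingers and thermometer below 0.05 N and distance of each of wax_tin, screw_jar, walnut_block from where it was at the start of the episode below 0.03 m); the arm keeps its last pose, push and grip.
It fails at once if the thermometer touches the lid (contact force between thermometer and lid above 0.5 N).
It fails at once if the lid is opened while the thermometer is out of its stand (value of joint lid above 0.15 rad and horizontal distance between nose and stand_floor above 0.04 m).
It fails at once if tin, jar or block is pushed more than 30 mm (distance of any of wax_tin, screw_jar, walnut_block from where it was at the start of the episode above 0.03 m).
It also fails if it takes over 69 s, if anything falls off the work surface, if the arm or the gripper's body presses on something with over 40 N, if the wrist force passes 120 N, or if a joint passes its speed limit or range.

ROBOT

A 6-joint arm with a two-finger parallel gripper is mounted at the origin on a cart in front of the work surface, level with it; the furniture and walls round the work are solid. World frame = base frame: x ahead of the robot, y to its left, z up, the work surface at z = 0. Lengths are in m, angles in rad, forces in N, time in s.
With the tool pointing down it reaches from about 0.325 to 0.775 m from the base axis. Payload 5.5 kg.
Tool frame: the origin (TCP) lies between the finger pads; the fingertips stand 8 mm ahead of it and the grasp point (between the pads) lies 11 mm behind it (tcp_to_tips is the distance from the TCP to the fingertips, in m); z points along the fingers, y is the line along which they close (so a half turn about z gives the same grasp; the last joint's range is limited). The gripper opens to 88 mm and grips with 3 to 60 N. Pads are 20 mm wide; open, the fingers measure 115 mm over their backs; the gripper's body (75 mm by 178 mm) begins 61 mm behind the grasp point.
Start: joints at [1.173, 0.091, 1.231, -0, 1.82, -0.057], TCP at [0.201, 0.566, 0.231] pointing down, gripper open.
Joint ranges: [-2.87, 2.87], [-0.86, 2.18], [0.17, 2.46], [-1.51, 4.65], [0.06, 2.69], [-2.65, 2.65]. Speed limits (rad/s): [2.57, 2.57, 3.01, 3.14, 3.14, 3.14].

INTERFACE

Orientations are given as a unit quaternion [w, x, y, z].
In Python, from bench import * gives the robot as it stands. Calls block until the motion is done:
- move_to(position, orientation): joint-space move of the TCP to a pose.
- move_l(position, speed=0.15, orientation=None): straight line of the TCP; orientation=None keeps the orientation; speed is the mean speed in m/s.
- movej(angles): joint-space move.
- gripper_open() and close(): open the fingers fully, or close them until they stop; the grip force is fixed at half the most.
- hold(seconds).
- inverse_kinematics(position, orientation): joint angles nearest the present ones, or None.
- state(): the state.
- get_image(name): name is "side" or "top"; returns a dict with "frame" (420x560x3 uint8, blue, green, red), "depth" (420x560 float32, m along the optical axis (not along the pixel's ray), 0 where there is no reading), "camera_matrix" (3x3 intrinsics, pixels), "view" (4x4, takes a point from world to camera coordinates). Camera axes: x right, y up, looking along -z (the intrinsics and any distortion apply to the point x, -y, -z); pixel columns grow to the right and rows downward; lengths in m; the calibration is good to about 2 mm. A picture is of the moment at which its call begins.
A pose or a line that the arm cannot do raises IKError and nothing moves.
- job_done(): hands the job in; it is judged then, once.
The state is a dict: "time": time; "joint_pos": joint angles; "dq": joint speeds; "joint_torque": joint torques, N m; "ee_pos": TCP position; "ee_rot": TCP orientation; "ft_force": force on the tool from outside, world axes, zero at the start; "moment": the same for the moment, N m; "finger_gap": finger opening in m; "finger_force": force on a finger pad.
Only numpy, scipy, OpenCV 4.12 (cv2) and the standard library are available. Lean on these libraries where they do the work, as an engineer would, in place of code of your own. Each camera call takes 0.05 s, during which the arm holds its last target. There are 200 camera calls.

## Working session

There is one attempt and no reset: what is moved stays moved. The work goes in short steps, each a Python script; the robot and the scene stay as the last script left them, time stands still between calls to the robot, and variables do not carry over. Pictures are saved under pics/ and viewed, at most 10 in all, crops included, and the job is handed in when it is done.

```bash
ls; mkdir -p pics
python3 - <<'E'
from bench import *
import cv2,numpy as np
for n in("side","top"):
    g=get_image(n); cv2.imwrite(f"pics/{n}0.png",g["frame"]); np.savez(f"{n}0.npz",**g)
    print(n,g["camera_matrix"].tolist(),np.round(g["view"],3).tolist(),[k for k in g])
s=state();print(s["time"],s["ee_pos"],s["ee_rot"],s["finger_gap"])
E
```

```text
pics
side [[513.8308295211746, 0.0, 279.8644830260076], [0.0, 513.8308295211746, 199.31625723156523], [0.0, 0.0, 1.0]] [[0.939, -0.342, -0.024, -0.538], [0.188, 0.457, 0.869, -0.212], [-0.286, -0.821, 0.494, -1.011], [0.0, 0.0, 0.0, 1.0]] ['frame', 'depth', 'camera_matrix', 'view']
top [[499.24239893740486, 0.0, 287.6357404718549], [0.0, 499.24239893740486, 211.94610162501647], [0.0, 0.0, 1.0]] [[-0.091, -0.996, -0.007, 0.051], [0.974, -0.09, 0.206, -0.617], [-0.206, 0.012, 0.978, -1.228], [0.0, 0.0, 0.0, 1.0]] ['frame', 'depth', 'camera_matrix', 'view']
0.1 [0.2004298  0.56526663 0.22961206] [-2.01415906e-04  1.69547349e-01  9.85521651e-01 -8.55469117e-04] 0.08764140339635375
```

View pics/side0.png

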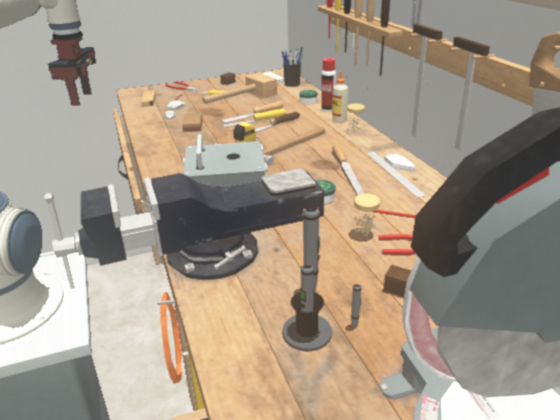

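View pics/top0.png

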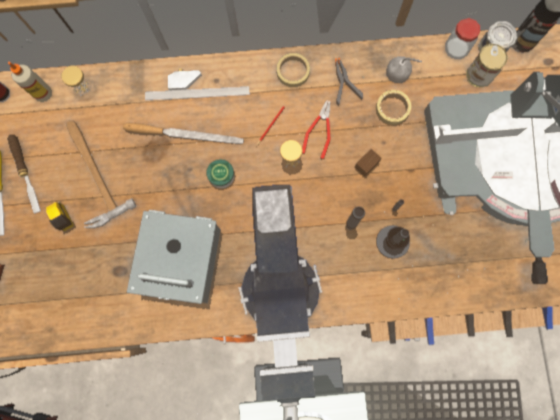

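The top view shows the box at (173,257) with its patch at (174,246) and its handle at (165,279), and the stand at (394,240). The rod candidates there are (394,240) in the stand, (355,217) and (398,206). The side view shows rods near (310,235), (307,300) and (356,300). I'll enlarge these.

```bash
cat > h.py <<'E'
import cv2,numpy as np
def load(n): return dict(np.load(n+".npz"))
def ray(g,u,v):
    R,t=g["view"][:3,:3],g["view"][:3,3]; K=g["camera_matrix"]
    d=np.array([(u-K[0,2])/K[0,0],-(v-K[1,2])/K[1,1],-1.])
    return -R.T@t, R.T@d
def onz(g,u,v,z):
    c,d=ray(g,u,v); return c+d*(z-c[2])/d[2]
def dep(g,u,v):
    c,d=ray(g,u,v); return c+d*float(g["depth"][int(v),int(u)])
def tri(a,pa,b,pb):
    (c1,d1),(c2,d2)=ray(a,*pa),ray(b,*pb); s=np.linalg.lstsq(np.c_[d1,-d2],c2-c1,rcond=None)[0]
    p,q=c1+d1*s[0],c2+d2*s[1]; return (p+q)/2,np.linalg.norm(p-q)
def proj(g,p):
    x=g["view"][:3,:3]@p+g["view"][:3,3]; K=g["camera_matrix"]; return K[0,0]*x[0]/-x[2]+K[0,2],K[1,1]*x[1]/x[2]+K[1,2]
E
python3 - <<'E'
from h import *
s,t=load("side0"),load("top0")
a=cv2.resize(s["frame"][185:355,260:400],None,fx=3.5,fy=3.5,interpolation=2)[:595,:490]
b=cv2.resize(t["frame"][180:280,330:430],None,fx=3,fy=3,interpolation=2)
c=cv2.resize(t["frame"][200:310,120:230],None,fx=2.7,fy=2.7,interpolation=2)
o=np.zeros((600,800,3),np.uint8);o[:a.shape[0],:a.shape[1]]=a;o[:300,495:795]=b;o[302:302+c.shape[0],495:495+c.shape[1]]=c[:298];cv2.imwrite("pics/crop.png",o)
np.set_printoptions(precision=3,suppress=True)
for u,v in[(394,240),(400,236),(385,248),(355,217),(358,210),(350,226),(398,206),(173,245),(165,279),(190,225)]:print("top",u,v,dep(t,u,v))
for u,v in[(310,215),(308,240),(308,275),(308,300),(307,320),(356,290),(356,320),(322,330)]:print("side",u,v,dep(s,u,v))
E
```

```text
top 394 240 [ 0.52  -0.269  0.069]
top 400 236 [ 0.52  -0.27   0.138]
top 385 248 [ 0.51  -0.256  0.005]
top 355 217 [ 0.569 -0.161  0.178]
top 358 210 [ 0.584 -0.17   0.181]
top 350 226 [ 0.567 -0.162  0.068]
top 398 206 [ 0.608 -0.292  0.066]
top 173 245 [0.553 0.284 0.109]
top 165 279 [0.467 0.296 0.155]
top 190 225 [0.599 0.24  0.108]
side 310 215 [ 0.57  -0.182  0.183]
side 308 240 [ 0.565 -0.184  0.131]
side 308 275 [ 0.52  -0.291  0.14 ]
side 308 300 [ 0.52  -0.291  0.087]
side 307 320 [ 0.515 -0.299  0.05 ]
side 356 290 [ 0.606 -0.303  0.091]
side 356 320 [ 0.609 -0.304  0.022]
side 322 330 [ 0.548 -0.291  0.008]
```

View pics/crop.png

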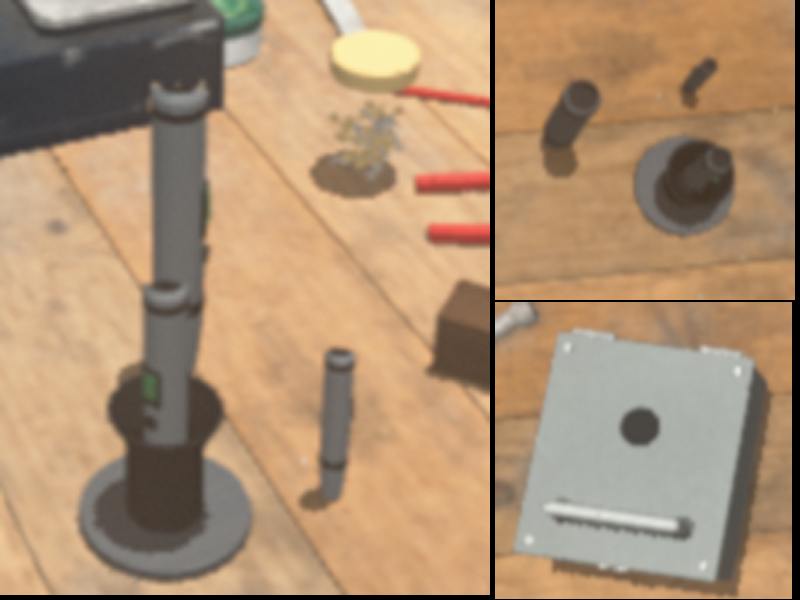

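Candidates, in crop pixels: the tall rod standing at (180,200), top z≈0.18; the rod in the stand at (165,370), top z≈0.15; and the small rod at (338,425), z≈0.1. The middle-sized one is the rod in the stand cup. That matches the 140 mm length on a 12 mm floor, and the crop confirms it. Next I'll measure precisely.

Run:
```python
from h import *
np.set_printoptions(precision=4,suppress=True)
s,t=load("side0"),load("top0")
from scipy.optimize import least_squares
def cloud(g):
    v,u=np.mgrid[:420,:560]; c,_=ray(g,0,0)
    R=g["view"][:3,:3];K=g["camera_matrix"]
    d=np.stack([(u-K[0,2])/K[0,0],-(v-K[1,2])/K[1,1],-np.ones(u.shape)],-1)@R
    P=c+d*g["depth"][...,None]; P[g["depth"]==0]=9; return P
Ps,Pt=cloud(s),cloud(t)
for n,P in(("side",Ps),("top",Pt)):
    x,y,z=P[...,0],P[...,1],P[...,2]
    for nm,c in(("mid",(.52,-.28)),("big",(.57,-.17)),("small",(.607,-.297))):
        m=(np.hypot(x-c[0],y-c[1])<.035)&(z>.03)
        q=P[m]; print(n,nm,"n",m.sum(),"zmax",np.sort(q[:,2])[-5:],"near top xy",q[q[:,2]>np.percentile(q[:,2],97)-.006].mean(0))
        if nm=="mid":
            for lo,hi in((.085,.14),(.146,.16)):
                k=q[(q[:,2]>lo)&(q[:,2]<hi)]
                if len(k)>20: print("   circ",lo,least_squares(lambda p:np.hypot(k[:,0]-p[0],k[:,1]-p[1])-.011,c,loss="soft_l1",f_scale=.002).x,len(k))
    m=(np.hypot(x-.52,y+.28)<.06)&(abs(z-.008)<.005)
    f=g=(s if n=="side" else t)["frame"].astype(int); sat=f.max(2)-f.min(2); m&=(sat<30)
    k=cv2.findContours(m.astype(np.uint8),0,1)[0]; k=max(k,key=cv2.contourArea); k=cv2.convexHull(k)
    w=np.array([onz(s if n=="side" else t,*p,.008)[:2] for p in k[:,0]]); 
    (cx,cy),r=cv2.minEnclosingCircle((w*1000).astype(np.float32)); print(n,"disc",cx,cy,r)
    # box
    box=(x>.4)&(x<.7)&(y>.15)&(y<.42)
    lid=box&(abs(z-.107)<.006)
    print(n,"lid z",np.median(z[lid]),lid.sum(), cv2.minAreaRect((P[lid][:,:2]*1000).astype(np.float32)))
    bar=box&(z>.138)&(z<.17); b=P[bar]; print(n,"bar",b.mean(0),bar.sum(),cv2.minAreaRect((b[:,:2]*1000).astype(np.float32)), np.percentile(b[:,2],[50,95]), "pix",np.argwhere(bar).mean(0)[::-1])
    d=lid&(f.sum(2)<240)&(np.hypot(x-.55,y-.28)<.04); pp=np.argwhere(d).mean(0)[::-1]; print(n,"patch",P[d].mean(0),d.sum(),pp)
    vars()["_"+n]=pp
    if n=="side": ps_=pp; bs=np.argwhere(bar).mean(0)[::-1]
    else: pt_=pp; bt=np.argwhere(bar).mean(0)[::-1]
print("patch tri",tri(s,ps_,t,pt_)); print("bar tri",tri(s,bs,t,bt), onz(t,*pt_,.108))
for n,g,P in(("side",s,Ps),("top",t,Pt)):
    q=(P[...,2]>.185)&(abs(P[...,0]-.4)<.3)&(abs(P[...,1]-.03)<.12); print(n,"vice max z",np.sort(P[q][:,2])[-3:] if q.any() else 0)
```

```text
side mid n 1247 zmax [0.1515 0.1516 0.1521 0.1521 0.1527] near top xy [ 0.5207 -0.2837  0.1461]
   circ 0.085 [ 0.5216 -0.2797] 321
   circ 0.146 [ 0.5226 -0.279 ] 50
side big n 970 zmax [0.1899 0.1899 0.191  0.1913 0.1914] near top xy [ 0.5714 -0.18    0.1863]
side small n 271 zmax [0.0959 0.0962 0.0963 0.0966 0.0968] near top xy [ 0.6083 -0.2983  0.0928]
side disc 521.3008422851562 -283.83905029296875 45.66461181640625
side lid z 0.10666370062206859 2368 ((523.1360473632812, 285.1290588378906), (191.3236541748047, 211.16770935058594), 77.23140716552734)
side bar [0.4603 0.2848 0.1496] 108 ((462.2723083496094, 296.4633483886719), (121.15062713623047, 11.5855712890625), 76.50546264648438) [0.1507 0.1537] pix [198.2407 146.2593]
side patch [0.5474 0.2819 0.1077] 26 [232.8846 155.9615]
top mid n 397 zmax [0.1532 0.1536 0.154  0.1547 0.1553] near top xy [ 0.5249 -0.2771  0.1488]
   circ 0.085 [ 0.5264 -0.2789] 53
   circ 0.146 [ 0.5267 -0.2795] 41
top big n 279 zmax [0.1924 0.1925 0.1929 0.1945 0.1949] near top xy [ 0.5758 -0.1682  0.1886]
top small n 72 zmax [0.0961 0.0967 0.098  0.0989 0.099 ] near top xy [ 0.6133 -0.2929  0.0947]
top disc 524.9738159179688 -277.9905090332031 43.29673767089844
top lid z 0.10843396635746672 5838 ((529.7278442382812, 289.23388671875), (187.68649291992188, 212.36610412597656), 76.63104248046875)
top bar [0.4684 0.3008 0.153 ] 261 ((469.0122375488281, 302.56353759765625), (121.46825408935547, 11.885623931884766), 76.55499267578125) [0.1531 0.1571] pix [162.9732 278.5479]
top patch [0.5506 0.2828 0.1092] 106 [173.4151 245.8302]
patch tri (array([0.5494, 0.2835, 0.107 ]), np.float64(0.0031603038956723607))
bar tri (array([0.4666, 0.3042, 0.1408]), np.float64(0.006067174073482285)) [0.5508 0.2831 0.108 ]
side vice max z [0.2056 0.2057 0.206 ]
top vice max z [0.1891 0.1901 0.1902]
```

Measurements:
- **Rod:** axis (0.524, -0.279), top z≈0.152, matching 12+140 mm.
- **Patch:** (0.549, 0.283, 0.107–0.109).
- **Bar:** 121 mm by about 12 mm, about 85 mm in front of the patch.
- **Box:** yaw -13.4°, lid at 0.107.

All of these agree with the text, so I'll go and grasp.

```bash
cat >> h.py <<'E'
yaw=np.radians(-13.4); bx=np.array([np.cos(yaw),np.sin(yaw),0])
def down(a): return [0,np.cos(a/2),np.sin(a/2),0]
A=yaw+np.pi/2
ROD=np.array([.524,-.279]); PATCH=np.array([.5493,.283,.108]); BAR=np.array([.4665,.302,.147])
E
python3 - <<'E'
from bench import *
from h import *
np.set_printoptions(precision=3,suppress=True)
for a in(A,A-np.pi):
    print(a,[np.round(j,2) if (j:=inverse_kinematics(list(p),down(a))) is not None else None for p in ([*ROD,.31],[*ROD,.101],[*PATCH[:2],.31],[*BAR[:2],.136],[*(BAR[:2]+.08*bx[:2]),.235])])
a=A if inverse_kinematics([*ROD,.101],down(A)) is not None else A-np.pi
s=state(); move_l([s["ee_pos"][0],s["ee_pos"][1],.33])
move_to([*ROD,.31],down(a)); print(state()["time"],state()["joint_pos"])
g=get_image("side");cv2.imwrite("pics/a1.png",g["frame"])
E
```

```text
1.3369222070276563 [array([-0.55,  0.11,  1.07, -0.  ,  1.96, -0.31]), array([-0.55,  0.09,  1.46, -0.  ,  1.59, -0.31]), array([ 0.42,  0.17,  1.  , -0.  ,  1.97,  0.65]), array([ 0.51, -0.03,  1.52, -0.  ,  1.65,  0.75]), array([ 0.42,  0.13,  1.18, -0.  ,  1.83,  0.66])]
-1.8046704465621368 [None, None, array([ 0.42,  0.17,  1.  , -0.  ,  1.97, -2.49]), array([ 0.51, -0.03,  1.52, -0.  ,  1.65, -2.39]), array([ 0.42,  0.13,  1.18, -0.  ,  1.83, -2.48])]
4.075 [-0.545  0.106  1.073  0.     1.963 -0.313]
```

Run:
```python
from bench import *
from h import *
np.set_printoptions(precision=4,suppress=True)
move_l([*ROD,.101],.1); s=state(); print(s["ee_pos"],s["ft_force"])
close(); s=state(); print("gap",s["finger_gap"],s["finger_force"],s["ee_pos"],s["ft_force"])
move_l([*ROD,.31],.12); s=state(); print(s["time"],s["finger_gap"],s["finger_force"],s["ee_pos"])
for n in("side","top"):
    g=get_image(n); np.savez(n+"1.npz",**g); cv2.imwrite(f"pics/{n}1.png",g["frame"])
a=cv2.imread("pics/side1.png")[60:360,230:430];b=cv2.imread("pics/top1.png")[120:320,300:500]
cv2.imwrite("pics/l1.png",np.hstack([cv2.resize(a,(400,600)),cv2.resize(b,(400,400)).__class__((600,400,3),np.uint8)*0+cv2.copyMakeBorder(cv2.resize(b,(400,400)),0,200,0,0,0)]))
```

```text
[ 0.5242 -0.2792  0.1016] [-0.7218  0.5762 -0.1247]
gap 0.021517759591437237 29.99803744503879 [ 0.524 -0.279  0.101] [-0.03   -0.1653  0.0832]
9.2917 0.02153994017947863 29.99767593006254 [ 0.5239 -0.2789  0.3091]
```

View pics/l1.png

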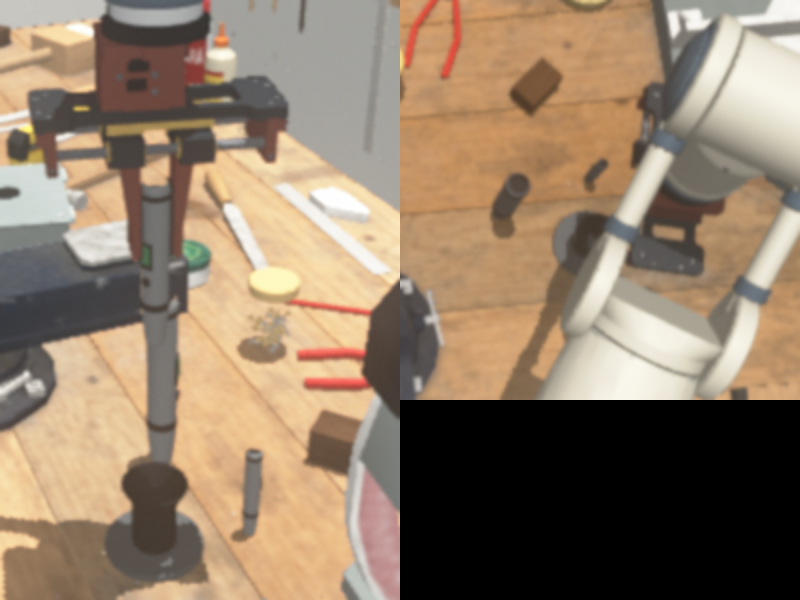

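The thermometer is held upright (gap 21.5 mm) and hangs clear of the cup; its nose is near crop (160,465) and the big rod stands behind it. Next I'll carry it across to the patch.

Run:
```python
from bench import *
from h import *
np.set_printoptions(precision=4,suppress=True)
move_l([*ROD,.325],.15); move_l([*PATCH[:2],.325],.2); move_l([*PATCH[:2],.267],.1); hold(.3)
s=state(); print(s["time"],s["ee_pos"],s["finger_gap"])
g=get_image("side"); np.savez("side2.npz",**g); cv2.imwrite("pics/side2.png",cv2.resize(g["frame"][40:240,130:330],(600,600),interpolation=2))
```

```text
13.6417 [0.5494 0.2831 0.2677] 0.021360635658142942
```

View pics/side2.png

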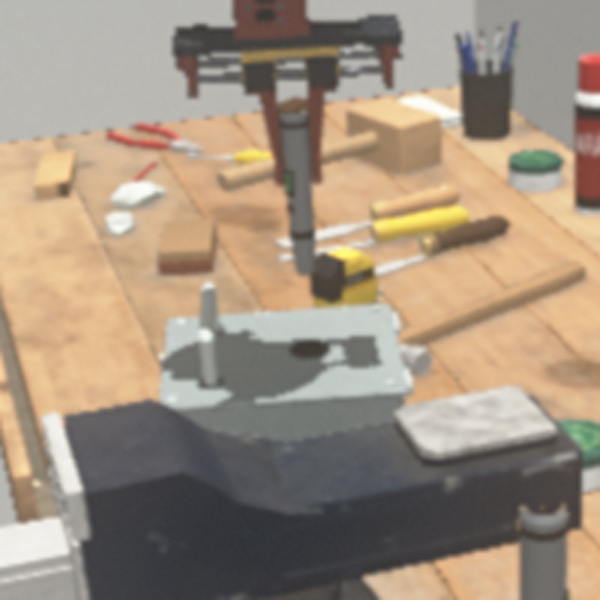

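The nose is at crop (305,272), i.e. image (231.7,130.7), above the patch at crop (310,349). I'll check this against the expected projection and the depth, then hold.

Run:
```python
from bench import *
from h import *
np.set_printoptions(precision=4,suppress=True)
g=load("side2")
for z in(.178,.22,.318): print(z,proj(g,np.array([.5493,.283,z])))
m=[dep(g,u,v) for u,v in((231.5,128),(231,120),(230.5,110),(229,98),(228,84))]; print(np.array(m))
hold(2.5); s=state(); print(s["time"],s["ee_pos"],s["finger_gap"])
```

```text
0.178 (np.float64(231.5900594026947), np.float64(130.61146906675987))
0.22 (np.float64(230.4160778446347), np.float64(114.98324889688489))
0.318 (np.float64(227.52451931975327), np.float64(76.49038420861578))
[[0.5474 0.2739 0.1887]
 [0.5465 0.2692 0.2119]
 [0.5461 0.265  0.2395]
 [0.5467 0.2736 0.2674]
 [0.5459 0.27   0.3035]]
16.1917 [0.5493 0.283  0.267 ] 0.02150968748461076
```

The nose is where it should be and the rod is upright, and the hold is done. I'll return it to the cup.

Run:
```python
from bench import *
from h import *
np.set_printoptions(precision=4,suppress=True)
move_l([*PATCH[:2],.325],.12); move_l([*ROD,.325],.2); hold(.2); move_l([*ROD,.20],.12); move_l([*ROD,.1025],.06)
s=state(); print(s["time"],s["ee_pos"],s["ft_force"],s["finger_gap"])
gripper_open(); hold(.4); s=state(); print(s["finger_gap"],s["ft_force"])
move_l([*ROD,.31],.12); 
s=state(); print(s["time"])
g=get_image("side"); np.savez("side3.npz",**g); cv2.imwrite("pics/side3.png",cv2.resize(g["frame"][180:380,230:430],(600,600),interpolation=2))
```

```text
22.9583 [ 0.5242 -0.2791  0.103 ] [ 0.9231  0.0794 -1.3208] 0.02128724080137364
0.08822210872805426 [0.4489 0.3115 0.949 ]
26.35
```

View pics/side3.png

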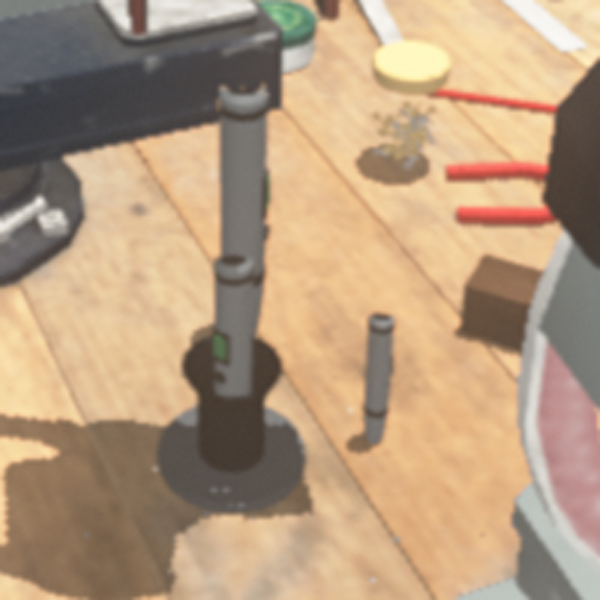

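The thermometer is back upright in the cup; its top is at image (308,268), the same pixel as at the start, and it has been let go. Next is the handle.

Run:
```python
from bench import *
from h import *
np.set_printoptions(precision=4,suppress=True)
move_l([*ROD,.33],.15); move_to([*BAR[:2],.33],down(A)); move_l([*BAR[:2],.137],.12)
s=state(); print(s["time"],s["ee_pos"],s["ft_force"])
close(); s=state(); print(s["time"],s["ee_pos"],s["ft_force"],s["moment"],s["finger_gap"],s["finger_force"])
g=get_image("side"); np.savez("side4.npz",**g); cv2.imwrite("pics/side4.png",cv2.resize(g["frame"][70:220,150:300],(600,600),interpolation=2))
```

```text
30.5417 [0.4669 0.3022 0.1379] [ 0.5824 -0.5025  0.0094]
31.7083 [0.4655 0.3023 0.1369] [-5.3246  0.3044  1.6751] [0.0473 1.0155 0.051 ] 0.011038186404943532 30.00049978494644
```

View pics/side4.png

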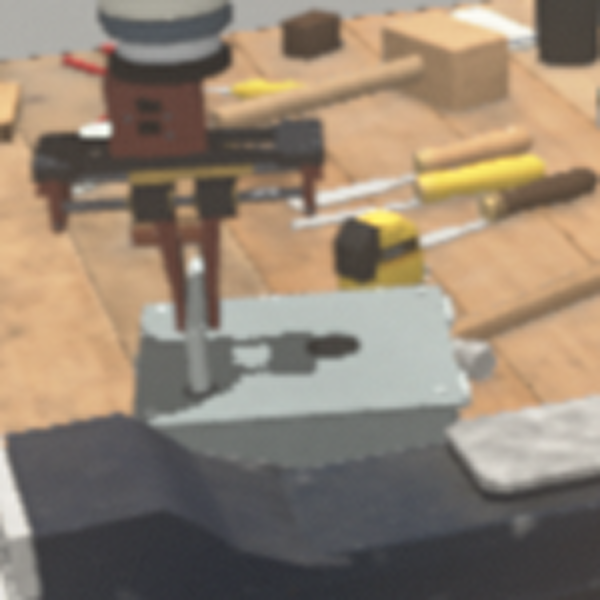

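The bar is gripped between the fingers at crop (195,300), gap 11 mm, with a 5 N sideways bias meaning the bar is about 1.5 mm further forward. I'll lift along the hinge arc, watching the force.

```bash
cat > arc.py <<'E'
from bench import *
from h import *
np.set_printoptions(precision=4,suppress=True)
B0=np.array([.4665,.302,.148])-.0018*bx
def tcp(th): # gripper stays vertical, bar turns in the fingers
    c,s=np.cos(th),np.sin(th)
    dx=.16-.16*c+.047*s; dz=.16*s+.047*c-.047
    return B0+dx*bx+[0,0,dz-.011]
def go(ths,sp=.05):
    for th in ths:
        move_l(list(tcp(th)),sp); s=state()
        print(round(th,3),round(s["time"],2),s["ee_pos"],s["ft_force"],s["moment"],s["finger_gap"])
        if np.linalg.norm(s["ft_force"])>45: print("STOP"); break
E
python3 -c "
from arc import *
go([.06,.14,.22,.3])"
```

```text
0.06 32.1 [0.4684 0.3015 0.1465] [ 2.1638 -0.4919 -4.3718] [ 0.1044 -0.2681 -0.0317] 0.011321850978439478
0.14 32.52 [0.4732 0.3004 0.1593] [ 4.8498  0.6248 -5.7771] [ 0.0439 -0.584   0.0234] 0.011270480330760349
0.22 32.93 [0.4787 0.299  0.1711] [ 4.4617  0.4491 -6.3351] [-0.0039 -0.464  -0.0174] 0.0112683387694789
0.3 33.35 [0.4852 0.2975 0.1826] [ 0.1588  0.5508 -4.1675] [0.0685 0.0047 0.027 ] 0.01122801560322451
```

Forces are small, so I'll continue to 45°.

Run:
```python
from arc import *
go([.38,.46,.54,.62,.7,.785]); hold(.5); s=state(); print(s["time"],s["ee_pos"],s["ft_force"],s["finger_force"])
g=get_image("side"); np.savez("side5.npz",**g); h=get_image("top"); np.savez("top5.npz",**h)
cv2.imwrite("pics/l5.png",np.hstack([cv2.resize(g["frame"][50:350,130:400],(400,444)),cv2.resize(h["frame"][150:350,80:260],(400,444))]))
```

```text
0.38 33.77 [0.4926 0.2958 0.1938] [-3.7469 -0.7354 -2.1624] [-0.0141  0.7994  0.0047] 0.011289879327461508
0.46 34.18 [0.5006 0.2939 0.2041] [-6.3793  0.4242  1.4831] [-0.0634  1.2378 -0.0359] 0.011127052940944569
0.54 34.6 [0.5096 0.2918 0.214 ] [-7.6732  0.0516  1.936 ] [-0.0609  1.4959  0.0091] 0.011119675213396258
0.62 35.02 [0.5194 0.2895 0.2232] [-8.4391 -0.441   5.5533] [-0.063   1.7066  0.0229] 0.010907782243457233
0.7 35.43 [0.53   0.287  0.2317] [-9.3648 -0.835   7.6427] [-0.123   1.7328 -0.0072] 0.011090238838964933
0.785 35.87 [0.542  0.2841 0.2392] [-8.5257 -0.9471  6.6644] [-0.1038  1.5298 -0.0148] 0.011597218416606561
36.3667 [0.5419 0.2842 0.2391] [-8.1624 -0.9053  7.1954] 30.00199645757675
```

View pics/l5.png

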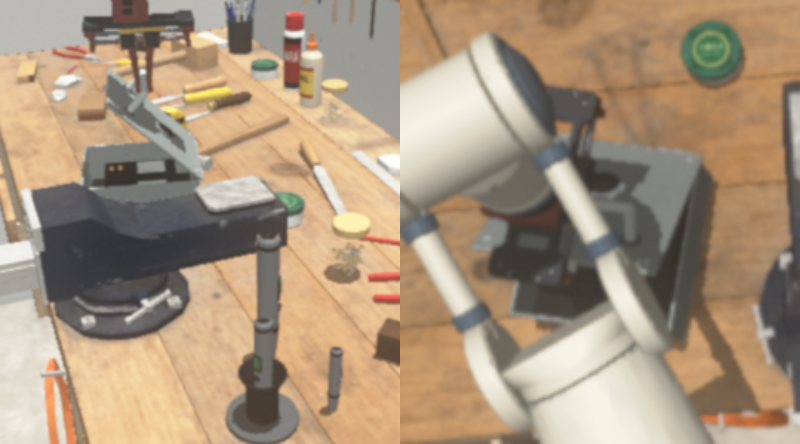

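The side view shows the lid open at about 45°, held by the bar (crop (145,90)), with the thermometer still in its cup. I'll measure the angle from the lid points.

Run:
```python
from h import *
H=np.array([.4648,.302,0])+.16*bx; by=np.array([-bx[1],bx[0],0])
for n in("side5","top5"):
    g=load(n); P=np.array([dep(g,u,v) for v in range(90,300) for u in range(120,290)])
    q=P-H; X,Y,Z=q@bx,q@by,q[:,2]-.1
    r=np.hypot(X,Z); an=np.arctan2(Z,-X)
    m=(abs(Y)<.095)&(r>.04)&(r<.2)&(abs(an-.785)<.2)
    if n=="side5": m&=(Y<-.02)
    h=np.histogram(an[m],bins=np.arange(.58,1.0,.04)); print(n,m.sum(),h[0],np.round(h[1],2))
    pk=h[1][h[0].argmax()]+.02; k=m&(abs(an-pk)<.08)
    for _ in range(4):
        f=np.polyfit(X[k],Z[k],1); k=m&(abs(Z-np.polyval(f,X))<.005)
    print("angle",np.arctan(-f[0]),k.sum(),f)
```

```text
side5 682 [  0   0   0   0   3 280 250  84  45  18] [0.58 0.62 0.66 0.7  0.74 0.78 0.82 0.86 0.9  0.94 0.98]
angle 0.775297914537055 590 [-0.98000082  0.00837981]
top5 1446 [  0   0   0   0   0  40 663 309 242 173] [0.58 0.62 0.66 0.7  0.74 0.78 0.82 0.86 0.9  0.94 0.98]
angle 0.7724007647332312 1369 [-0.97433731  0.01527588]
```

Both views give a lid angle of about 0.775 rad, held still, so I'll hand in.

```bash
python3 -c "
from bench import *
print(job_done(), state()['time'])"
```

```text
the job is handed in; nothing more can be done
the job is handed in; nothing more can be done
```

I held the thermometer 7 cm over the patch for more than two seconds, put it back upright in its cup and let go, then handed in holding the lid still at about 0.775 rad (44°); the hand-in call returned no verdict.

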